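Make up the weighing kit and the mixing kit

ROBOT

A 6-joint arm with a two-finger parallel gripper is mounted at the origin on the work surface. World frame = base frame: x ahead of the robot, y to its left, z up, the work surface at z = 0. Lengths are in m, angles in rad, forces in N, time in s.
With the tool pointing down it reaches from about 0.275 to 0.875 m from the base axis. Payload 12.5 kg.
Tool frame: the origin (TCP) lies at the centre of the arm's flange, where the gripper is bolted on; the fingertips stand 173 mm ahead of it and the grasp point (between the pads) lies 155 mm ahead of it; z points along the fingers, y is the line along which they close (so a half turn about z gives the same grasp; the last joint's range is limited). The gripper opens to 85 mm and grips with 20 to 120 N. Pads are 22 mm wide; open, the fingers measure 114 mm over their backs; the gripper's body (76 mm by 85 mm) begins 54 mm behind the grasp point. The pads swing forward as they close: fully open they stand 13 mm farther back than shut.
Start: joints at [1.117, 0.351, 1.652, -0, 1.139, -0.085], TCP at [0.198, 0.513, 0.405] pointing down, gripper open.
Joint ranges: [-2.75, 2.75], [-0.79, 2.1], [0.01, 2.65], [-1.57, 4.71], [0.07, 3.14], [-2.87, 2.87]. Speed limits (rad/s): [2.22, 2.22, 2.79, 3.14, 3.14, 3.14].

INTERFACE

Orientations are given as a rotation vector (axis times angle).
In Python, from cell import ctrl gives the robot as it stands.
- The arm moves only by the tool play_rows, never from a script. Its argument "increments" is a list that holds one entry, the list of rows, each a list of 7 numbers: the shift along the tool's x, y, z in mm, then the turn, a rotation vector about the tool's x, y, z in degrees, then the gripper's target within -1 to 1 (fully open at 1, half-way at 0, shut at -1). A call has 1 to 20 rows; each row shifts and turns the commanded pose from where the row before left it, along the tool's axes as they then stand; what a row does not reach is not made up. A row lasts 1/10 s, in which the tool goes at most 50 mm and 8.59 degrees, less where a joint would pass 70% of its speed; a pose out of reach is approached as far as the arm can. A call is refused whole if a number of a shift passes 50 or a number of a turn 8.59, either way. A call with a gripper value outside its range is refused whole. The fingers move at their own pace and stop on an object; "force" is the grip in N (left out, the last holds). Time passes only in rows, so rows that do not move let the fingers close. It gives the time, the measured TCP pose, the force, the opening and the grip force at its end, in the units of the state.
- ctrl.get_state(): the state, without advancing time (a new reading comes with each control period).
- ctrl.get_image(name): name is "side" or "top" or "wrist"; returns a dict with "image" (420x560x3 uint8, blue, green, red), "depth" (420x560 float32, m along the optical axis (not along the pixel's ray), 0 where there is no reading), "intrinsics" (3x3 intrinsics, pixels), "xyz" and "attitude" of the camera in the world. Camera axes: x right, y down, z forward; pixel columns grow to the right and rows downward; lengths in m; the calibration is good to about 2 mm. The wrist camera is an equidistant fisheye: a pixel r from the principal point sees the ray r / f radians off the axis. A picture is of the moment at which its call begins.
- ctrl.finish_job(): hands the job in; it is judged then, once.
Trained networks look in the newest picture that a camera, given by its name, has taken for a name from the list of things; names that differ only in an ending like _2 or _b are one class to them, and where a whole thing is asked for, a point or a joint stands for the part that bears it (a point fixed in the world has none). Each returns a list of dicts, best first, with "confidence" (0 to 1); they miss things now and then, are a little off and sometimes report something else, mostly with a low value. They report only what shows in the picture. A call takes as long as a camera call. They do not tell look-alikes from the thing itself.
- ctrl.recognise(target, camera): "xyz" ([x, y, z] in m, in the coordinates of the camera as it stood for that picture, good to about 4 mm: the middle of the surface that is visible of it).
- ctrl.outline_of(target, camera): "pixels" (420x560 bool, what is visible of it).
- ctrl.mark_of(target, camera): "xyz" ([x, y, z] in m, in the coordinates of the camera as it stood for that picture, good to about 4 mm: a listed point, or the origin of a listed thing).
The state is a dict: "clock": time; "joint_positions": joint angles; "joint_vel": joint speeds; "joint_efforts": joint torques, N m; "tool_pos": TCP position; "tcp_rot": TCP orientation; "force": force on the tool from outside, world axes, zero at the start; "torque": the same for the moment, N m; "gripper_width": finger opening in m; "grip_force": force on a finger pad.
Only numpy, scipy, OpenCV 4.12 (cv2) and the standard library are available. Lean on these libraries where they do the work, as an engineer would, in place of code of your own. Each camera call takes 0.05 s, during which the arm holds its last target. There are 200 camera calls.

TASK

Make up two kits on the bench, one thing to a compartment, each standing upright on the compartment's floor. The tray with two compartments gets the weighing kit: the steel calibration weight and the lidded sample jar, either way round; the tray with three compartments gets the mixing kit: the small porcelain beaker in the middle, and the reagent bottle and the cork stopper in the two ends, either way round. Do not knock any of them over, and leave the large glass beaker, the pipette pot and the stack of dishes where they are.

Things in the scene. Friction and masses are not known exactly. Their poses are not given: they have to be found in the camera images.
- tray2: Two-compartment tray of bare sheet metal, fixed to the bench, 72 x 140 mm and 9 mm high overall: floor 3 mm thick, walls and divider 4 mm thick standing 6 mm above the floor. Origin: centre of its underside, on the bench. Its y axis runs along its length; the two square compartments (64 x 64 mm inside) are centred at y = +34 and -34 mm, x = 0.
- tray3: Three-compartment tray of the same make, fixed to the bench, 72 x 208 mm and 9 mm high overall: floor 3 mm thick, walls and dividers 4 mm thick standing 6 mm above the floor. Origin: centre of its underside, on the bench. Its y axis runs along its length; the three square compartments (64 x 64 mm inside) are centred at y = -68, 0 and +68 mm, x = 0.
- weight_mid (a point): Steel calibration weight: a plain cylinder 36 mm in diameter up to 40 mm, then a narrow neck and a 24 mm knob, 58 mm high in all, about 0.3 kg, standing on the bench. The point is on its axis, half-way up; z is its upward axis. Round, so its yaw does not matter. 
- jar_mid (a point): Squat lidded sample jar, white plastic with a flat grey lid: 45 mm in diameter (lid 46 mm, from 38 mm up), 52 mm high, about 0.09 kg, standing on the bench. The point is on its axis, half-way up; z is its upward axis. Round, so its yaw does not matter. 
- beaker_mid (a point): Small white porcelain beaker, straight-sided, open at the top and empty: 44 mm outside diameter, 55 mm high, wall 3 mm, about 0.07 kg, standing on the bench. The point is on its axis, half-way up; z is its upward axis. Round, so its yaw does not matter. 
- bottle_mid (a point): Slim white plastic reagent bottle with a narrow white screw cap: body 40 mm in diameter up to 52 mm, shoulder above it, cap 25 mm in diameter, 78 mm high in all, about 0.08 kg, standing on the bench. The point is on its axis, half-way up; z is its upward axis. Round, so its yaw does not matter. 
- stopper_mid (a point): Cork stopper, a solid bung standing on its narrow end: 36 mm in diameter at the foot, 40 mm at the top, 50 mm high, about 0.025 kg. The point is on its axis, half-way up; z is its upward axis. Round, so its yaw does not matter. 
- big_beaker: Bystander: large clear glass beaker, 80 mm in diameter, 105 mm high, with some dark sediment. Not part of either kit. Origin: centre of its underside, z up.
- pipette_pot: Bystander: foil-covered pot, 76 mm in diameter at the rim, 80 mm high, with white plastic pipettes standing in it up to about 160 mm. Origin: centre of its underside, z up.
- dishes: Bystander: stack of two clear flat round dishes, 90 mm in diameter, 28 mm high. Origin: centre of its underside, z up.
Not all that is in view belongs to the job. What is shaped like the part that bears jar_mid but black is not meant.

How it is judged:
By the outcome, as a careful person would: the job done as asked, in the order asked, and still so for the second after the job is handed in, with the robot touching nothing.
It also fails if it takes over 120 s, if anything falls off the work surface, if the arm or the gripper's body presses on something with over 40 N, if the wrist force passes 120 N, or if a joint passes its speed limit or range.

## Working session

There is one attempt and no reset: what is moved stays moved. The work goes in short steps, Python scripts to look and compute and a tool call to move; the robot and the scene stay as the last step left them, time stands still between calls to the robot, and variables do not carry over. Pictures are saved under pics/ and viewed, at most 14 in all, crops included, and the job is handed in when it is done.

Besides the shell and the picture viewer there is one more tool, called after "Emit:" by a JSON object that holds its "api" and its "payload", one argument or row to a line. play_rows: Moves the arm, as the interface text tells. Its arguments: {"type":"object","properties":{"increments":{"type":"array"},"force":{"type":"number"}},"required":["increments"]}

```bash
mkdir -p pics; ls
cat > h.py <<'E'
import numpy as np, cv2
from scipy.spatial.transform import Rotation as R
from cell import ctrl
def Rm(a):
    a=np.array(a,float)
    return a if a.shape==(3,3) else (R.from_rotvec(a).as_matrix() if a.size==3 else R.from_quat(a).as_matrix())
def world(im,p): return Rm(im["attitude"])@np.array(p)+np.array(im["xyz"])
E
python3 - <<'E'
from h import *
s=ctrl.get_state(); print({k:np.round(v,3) for k,v in s.items()})
for c in ["top","side"]:
    im=ctrl.get_image(c); cv2.imwrite(f"pics/{c}0.png",im["image"])
    print(c,im["xyz"],im["attitude"],im["intrinsics"])
    for t in ["tray2","tray3","weight_mid","jar_mid","beaker_mid","bottle_mid","stopper_mid","big_beaker","pipette_pot","dishes"]:
        for d in ctrl.mark_of(t,c)[:4]:
            p=np.array(d["xyz"]); K=np.array(im["intrinsics"]); uv=K@p/p[2]
            print(t,round(d["confidence"],2),np.round(world(im,p),3),uv[:2].round())
E
```

```text
pics
{'clock': np.float64(0.0), 'joint_positions': array([ 1.117,  0.351,  1.652,  0.   ,  1.139, -0.085]), 'joint_vel': array([ 0.001,  0.002, -0.   , -0.002, -0.001,  0.002]), 'joint_efforts': array([-1.0000e-03, -5.0610e+01, -2.9141e+01, -0.0000e+00,  5.0000e-03,
        0.0000e+00]), 'tool_pos': array([0.198, 0.513, 0.404]), 'tcp_rot': array([-5.760e-01, -3.088e+00,  2.000e-03]), 'force': array([-0.688, -0.562,  0.702]), 'torque': array([ 0.008, -0.022,  0.033]), 'grip_force': np.float64(0.0), 'gripper_width': np.float64(0.086)}
top [0.52907154 0.01186676 1.09997747] [-2.20401479  2.17927175 -0.05904196] [[384.51467377   0.         289.82308735]
 [  0.         384.51467377 213.34086291]
 [  0.           0.           1.        ]]
tray2 0.83 [ 0.48  -0.143  0.004] [345. 253.]
tray2 0.73 [0.501 0.13  0.005] [249. 244.]
tray3 0.83 [ 0.48  -0.143  0.004] [345. 253.]
tray3 0.73 [0.501 0.13  0.005] [249. 244.]
weight_mid 0.68 [0.682 0.018 0.025] [289. 180.]
jar_mid 0.71 [0.735 0.283 0.025] [195. 161.]
jar_mid 0.66 [0.708 0.209 0.023] [221. 171.]
jar_mid 0.5 [0.637 0.286 0.024] [194. 195
[... 715 characters left out ...]
.128 -0.001] [230. 210.]
weight_mid 0.55 [0.682 0.015 0.029] [311. 193.]
jar_mid 0.77 [0.737 0.279 0.026] [263. 145.]
jar_mid 0.73 [0.706 0.208 0.025] [270. 159.]
jar_mid 0.72 [0.641 0.286 0.024] [237. 156.]
jar_mid 0.72 [ 0.496  0.13  -0.002] [229. 210.]
beaker_mid 0.61 [0.65  0.131 0.027] [273. 178.]
bottle_mid 0.77 [ 0.634 -0.269  0.042] [388. 260.]
stopper_mid 0.71 [ 0.672 -0.129  0.028] [350. 223.]
stopper_mid 0.42 [ 0.445 -0.4   -0.001] [378. 367.]
big_beaker 0.74 [ 0.448 -0.4    0.   ] [379. 366.]
big_beaker 0.43 [0.681 0.012 0.03 ] [311. 193.]
pipette_pot 0.96 [0.523 0.44  0.006] [176. 153.]
dishes 0.72 [ 0.48  -0.149 -0.004] [298. 277.]
dishes 0.71 [ 0.608 -0.431 -0.003] [441. 327.]
```

View pics/top0.png

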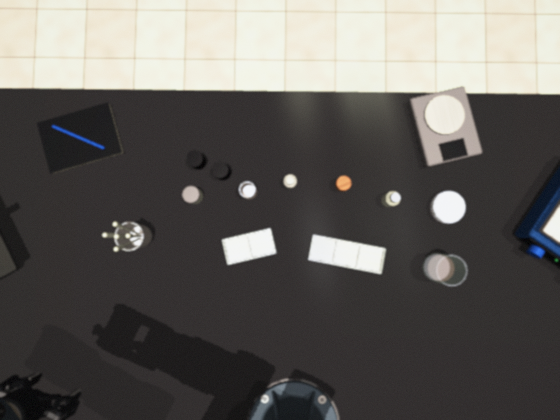

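View pics/side0.png

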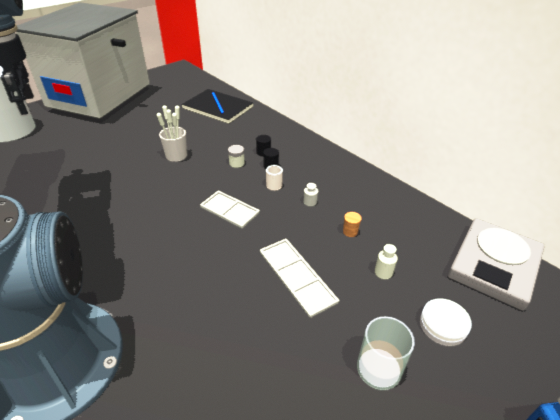

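Run:
```python
from h import *
ims={c:ctrl.get_image(c) for c in ["top","side"]}
for c,im in ims.items():
    print(c)
    K=im["intrinsics"]; Kr=np.linalg.inv(K)
    A=Rm(im["attitude"]); o=np.array(im["xyz"])
    h,w=im["depth"].shape
    uu,vv=np.meshgrid(np.arange(w),np.arange(h))
    P=(np.stack([uu,vv,np.ones_like(uu)],-1)@Kr.T)*im["depth"][...,None]
    W=P@A.T+o
    for t in ["tray2","tray3"]:
      for d in ctrl.outline_of(t,c)[:2]:
        m=d["pixels"].astype(np.uint8)
        # project outline to plane z=0.009 and fit rectangle
        ys,xs=np.nonzero(m); r=np.stack([xs,ys,np.ones_like(xs)],-1)@Kr.T@A.T
        q=o+r*((0.009-o[2])/r[:,2])[:,None]
        b=cv2.minAreaRect((q[:,:2]*1000).astype(np.float32)); print(t,round(d["confidence"],2),np.round(b[0],1),np.round(b[1],1),round(b[2],1))
    for t in ["weight_mid","jar_mid","beaker_mid","bottle_mid","stopper_mid"]:
      for d in ctrl.outline_of(t,c)[:4]:
        m=d["pixels"]; q=W[m&(im["depth"]>0)]; z=q[:,2]; zt=np.percentile(z,95); tp=q[z>zt-.004]
        print(t,round(d["confidence"],2),"top",zt.round(3),"c",((tp[:,:2].min(0)+tp[:,:2].max(0))/2).round(3),"ext",np.ptp(tp[:,:2],axis=0).round(3),"bgr",im["image"][m].mean(0).round())
```

```text
top
tray2 0.85 [496.  130.9] [ 71.9 139.3] 14.7
tray2 0.58 [ 477.  -144.9] [211.8  79.1] 79.8
tray3 0.85 [496.  130.9] [ 71.9 139.3] 14.7
tray3 0.58 [ 477.  -144.9] [211.8  79.1] 79.8
jar_mid 0.82 top 0.056 c [0.706 0.209] ext [0.042 0.042] bgr [40. 40. 42.]
jar_mid 0.66 top 0.057 c [0.736 0.281] ext [0.042 0.042] bgr [33. 33. 35.]
jar_mid 0.49 top 0.056 c [0.638 0.288] ext [0.044 0.044] bgr [151. 157. 168.]
beaker_mid 0.53 top 0.057 c [0.652 0.134] ext [0.041 0.041] bgr [196. 195. 197.]
bottle_mid 0.5 top 0.081 c [ 0.633 -0.265] ext [0.022 0.022] bgr [162. 172. 174.]
stopper_mid 0.75 top 0.054 c [ 0.672 -0.129] ext [0.036 0.036] bgr [ 97. 148. 208.]
stopper_mid 0.52 top 0.032 c [ 0.614 -0.428] ext [0.087 0.087] bgr [226. 225. 224.]
stopper_mid 0.34 top 0.011 c [ 0.479 -0.146] ext [0.102 0.212] bgr [234. 237. 236.]
side
tray2 0.87 [491.7 125. ] [ 84.1 147. ] 14.1
tray2 0.7 [ 475.1 -148.9] [212.7  76.1] 79.7
tray3 0.87 [491.7 125. ] [ 84.1 147. ] 14.1
tray3 0.7 [ 475.1 -148.9] [212.7  76.1] 79.7
weight_mid 0.69 top 0.056 c [0.677 0.013] ext [0.02 0.02] bgr [185. 198. 199.]
jar_mid 0.81 top 0.053 c [0.704 0.207] ext [0.044 0.046] bgr [33. 32. 32.]
jar_mid 0.74 top 0.054 c [0.723 0.261] ext [0.064 0.076] bgr [31. 29. 30.]
beaker_mid 0.73 top 0.104 c [ 0.443 -0.402] ext [0.081 0.08 ] bgr [187. 198. 193.]
beaker_mid 0.71 top 0.055 c [0.65  0.132] ext [0.044 0.046] bgr [198. 218. 229.]
beaker_mid 0.41 top 0.009 c [ 0.477 -0.148] ext [0.107 0.216] bgr [241. 246. 246.]
bottle_mid 0.73 top 0.078 c [ 0.631 -0.268] ext [0.022 0.022] bgr [194. 216. 216.]
bottle_mid 0.2 top 0.053 c [0.637 0.286] ext [0.042 0.049] bgr [172. 191. 194.]
stopper_mid 0.82 top 0.051 c [ 0.673 -0.132] ext [0.039 0.039] bgr [ 89. 157. 200.]
stopper_mid 0.43 top 0.055 c [0.651 0.132] ext [0.045 0.046] bgr [196. 216. 226.]
```

The top picture shows the white jar at (192,194), with two black look-alikes at (196,160) and (220,171). The beaker is at (248,190), the weight at (290,181), the stopper at (344,183), and the bottle at (393,199). tray2 is at (249,246) and tray3 at (347,254). The side picture agrees, and the sizes match the given ones.

First move: turn to tray2's yaw, then go above the jar.

Emit:
{"api": "play_rows", "payload": {
  "increments": [
    [[0,0,0,0,0,7.74,1],[0,0,0,0,0,7.74,1],[0,0,0,0,0,7.74,1],[0,0,0,0,0,7.74,1],[0,0,0,0,0,7.74,1],[0,0,0,0,0,7.74,1],[0,0,0,0,0,7.74,1],[-27.5,30.6,0,0,0,0,1],[-27.5,30.6,0,0,0,0,1],[-27.5,30.6,0,0,0,0,1],[-27.5,30.6,0,0,0,0,1],[-27.5,30.6,0,0,0,0,1],[-27.5,30.6,0,0,0,0,1],[-27.5,30.6,0,0,0,0,1],[-27.5,30.6,0,0,0,0,1],[-27.5,30.6,0,0,0,0,1],[-27.5,30.6,0,0,0,0,1],[-27.5,30.6,0,0,0,0,1],[-27.5,30.6,0,0,0,0,1]]
  ],
  "force": 30
}}

```text
clock: 3.8
tool_pos: [0.6385, 0.2859, 0.4046]
tcp_rot: [-1.919, -2.487, 0.0]
force: [0.1, 1.8, 0.3]
gripper_width: 0.0854
grip_force: 0.0
```

```bash
cat >> h.py <<'E'
def yaw(): 
    y=Rm(ctrl.get_state()["tcp_rot"])[:,1]; return np.degrees(np.arctan2(y[1],y[0]))
def go(x,y,z):
    "tool-frame shift in mm from the measured pose to a world TCP position"
    s=ctrl.get_state(); M=Rm(s["tcp_rot"])
    return (1000*M.T@(np.array([x,y,z])-s["tool_pos"])).round(1)
def fish(im,p):
    "back-projection of camera-frame points is already done by the networks"
    return world(im,p)
def see(t,c="wrist",n=3):
    im=ctrl.get_image(c)
    for d in ctrl.mark_of(t,c)[:n]: print(c,t,round(d["confidence"],2),world(im,d["xyz"]).round(4))
    return im
E
sed -i '/^def fish/,/return world(im,p)$/d' h.py
python3 - <<'E'
from h import *
s=ctrl.get_state(); print(s["clock"],s["tool_pos"],yaw(), Rm(s["tcp_rot"])[:,2])
im=see("jar_mid"); cv2.imwrite("pics/w1.png",im["image"]); print(im["xyz"],im["attitude"],im["intrinsics"])
see("beaker_mid");see("tray2")
print(go(.637,.287,.28))
E
```

```text
3.8 [0.63851912 0.28589866 0.40462228] 14.683516515066156 [-9.77474547e-05  3.92350226e-05 -9.99999994e-01]
wrist jar_mid 0.91 [0.638  0.287  0.0248]
wrist jar_mid 0.89 [0.7321 0.2819 0.028 ]
wrist jar_mid 0.64 [0.706  0.2123 0.0276]
[0.62142499 0.35411909 0.37526751] [2.8357262  0.36671762 0.05410589] [[325.1922621    0.         277.67798675]
 [  0.         325.1922621  203.5227547 ]
 [  0.           0.           1.        ]]
wrist beaker_mid 0.96 [0.655  0.1315 0.027 ]
wrist beaker_mid 0.65 [0.6411 0.2869 0.0263]
wrist tray2 0.82 [ 0.4968  0.1279 -0.0019]
wrist tray2 0.82 [ 0.4786 -0.1474 -0.0015]
[ -0.6   0.5 124.6]
```

View pics/w1.png

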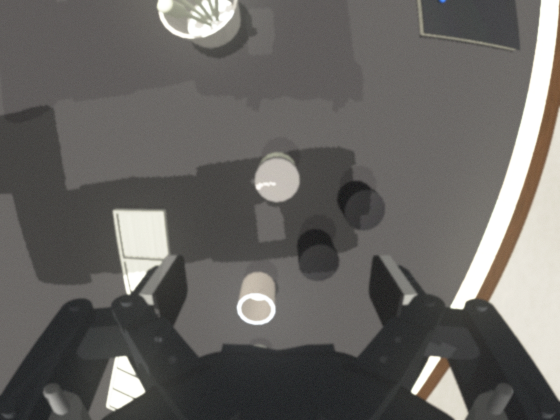

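The wrist picture shows the grey-lidded jar at (277,180), the black look-alikes at (361,205) and (318,254), and the beaker at (256,300). These agree with the other cameras, so I descend and grip.

Emit:
{"api": "play_rows", "payload": {
  "increments": [
    [[-0.6,0.5,30,0,0,0,1],[0,0,30,0,0,0,1],[0,0,30,0,0,0,1],[0,0,30,0,0,0,1],[0,0,30,0,0,0,1],[0,0,25,0,0,0,1],[0,0,20,0,0,0,1],[0,0,15,0,0,0,1],[0,0,12,0,0,0,1],[0,0,0,0,0,0,0.3],[0,0,0,0,0,0,0],[0,0,0,0,0,0,-0.3],[0,0,0,0,0,0,-0.6],[0,0,0,0,0,0,-1],[0,0,0,0,0,0,-1],[0,0,0,0,0,0,-1],[0,0,0,0,0,0,-1]]
  ],
  "force": 30
}}

```text
clock: 5.8
tool_pos: [0.6381, 0.2866, 0.184]
tcp_rot: [1.919, 2.486, 0.003]
force: [-1.1, 0.6, 5.8]
gripper_width: 0.0452
grip_force: 30.5
```

Run:
```python
from h import *
s=ctrl.get_state(); print(s["tool_pos"],s["gripper_width"],s["grip_force"])
z=s["tool_pos"][2]
# average tray2 centre: (0.4955,0.129), compartments
u=np.array([-.254,.967]); c=np.array([.4955,.129])
for k in (34,-34): print(c+u*k/1000, go(*(c+u*k/1000),z))
```

```text
[0.63811368 0.28664255 0.18399127] 0.04517256649311958 30.517417788505554
[0.486864 0.161878] [ -82.3 -177.9   -0.4]
[0.504136 0.096122] [-150.3 -177.9   -0.4]
```

Emit:
{"api": "play_rows", "payload": {
  "increments": [
    [[0,0,-10,0,0,0,-1],[0,0,-25,0,0,0,-1],[0,0,-25,0,0,0,-1],[-5.8,-12.9,0,0,0,0,-1],[-11.8,-25,0,0,0,0,-1],[-11.8,-25,0,0,0,0,-1],[-11.8,-25,0,0,0,0,-1],[-11.8,-25,0,0,0,0,-1],[-11.8,-25,0,0,0,0,-1],[-11.8,-25,0,0,0,0,-1],[-5.7,-15,0,0,0,0,-1],[0,0,0,0,0,0,-1],[0,0,15,0,0,0,-1],[0,0,15,0,0,0,-1],[0,0,12,0,0,0,-1],[0,0,8,0,0,0,-1],[0,0,4,0,0,0,-1],[0,0,0,0,0,0,-1]]
  ]
}}

```text
clock: 7.6
tool_pos: [0.4866, 0.1619, 0.1884]
tcp_rot: [-1.919, -2.487, 0.001]
force: [-0.4, -0.4, -0.4]
gripper_width: 0.0447
grip_force: 30.9
```

Run:
```python
from h import *
s=ctrl.get_state(); print(s["tool_pos"],s["force"])
for c in ["side","wrist"]: see("jar_mid",c); 
see("tray2","side");im=see("tray2","wrist"); cv2.imwrite("pics/w2.png",im["image"])
```

```text
[0.486647   0.1618526  0.18841443] [-0.36066257 -0.43668707 -0.42305512]
side jar_mid 0.77 [0.7091 0.2108 0.0249]
side jar_mid 0.67 [0.7363 0.2771 0.0261]
side jar_mid 0.54 [0.4894 0.1602 0.0279]
wrist jar_mid 0.86 [0.4896 0.1623 0.0325]
side tray2 0.94 [ 0.4804 -0.1505 -0.0029]
side tray2 0.64 [ 0.4934  0.1276 -0.0022]
```

View pics/w2.png

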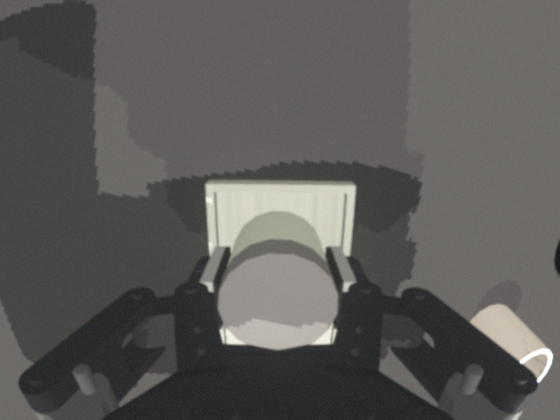

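The jar is centred in tray2's end compartment: the tray shows at (280,260) and both fingers stand over the walls. I release it and go to the weight.

Emit:
{"api": "play_rows", "payload": {
  "increments": [
    [[0,0,1.4,0,0,0,-1],[0,0,0,0,0,0,-1],[0,0,0,0,0,0,-0.1],[0,0,0,0,0,0,0.3],[0,0,0,0,0,0,0.7],[0,0,0,0,0,0,1],[0,0,0,0,0,0,1],[0,0,0,0,0,0,1],[0,0,-20,0,0,0,1],[0,0,-30,0,0,0,1],[0,0,-40,0,0,0,1],[0,0,-30,0,0,0,1],[-27.4,21.4,0,0,0,0,1],[-27.4,21.4,0,0,0,0,1],[-27.4,21.4,0,0,0,0,1],[-27.4,21.4,0,0,0,0,1],[-27.4,21.4,0,0,0,0,1],[-27.4,21.4,0,0,0,0,1],[-27.4,21.4,0,0,0,0,1],[0,0,0,0,0,0,1]]
  ]
}}

```text
clock: 10.0
tool_pos: [0.682, 0.0116, 0.3069]
tcp_rot: [1.921, 2.484, 0.001]
force: [0.2, -0.2, 0.6]
gripper_width: 0.085
grip_force: 0.0
```

Run:
```python
from h import *
s=ctrl.get_state(); print(s["tool_pos"],s["force"],s["gripper_width"])
see("weight_mid");see("jar_mid");see("tray2");im=see("weight_mid","side");cv2.imwrite("pics/s2.png",im["image"])
see("jar_mid","side");print(go(.680,.015,.183),go(.682,.017,.183))
```

```text
[0.68202327 0.0115856  0.30688906] [ 0.21994289 -0.16557009  0.57353364] 0.08504655816702641
wrist weight_mid 0.59 [0.6793 0.0151 0.0309]
wrist weight_mid 0.24 [ 0.4816 -0.1487  0.0021]
wrist tray2 0.94 [ 0.4984  0.13   -0.0011]
wrist tray2 0.8 [ 0.4779 -0.1467  0.0016]
side weight_mid 0.62 [0.6836 0.014  0.0305]
side jar_mid 0.79 [0.7092 0.2072 0.0271]
side jar_mid 0.7 [0.4868 0.1619 0.0256]
side jar_mid 0.54 [0.7368 0.2768 0.0236]
[  0.4   0.2 124.5] [  1.8   2.7 124.5]
```

View pics/s2.png

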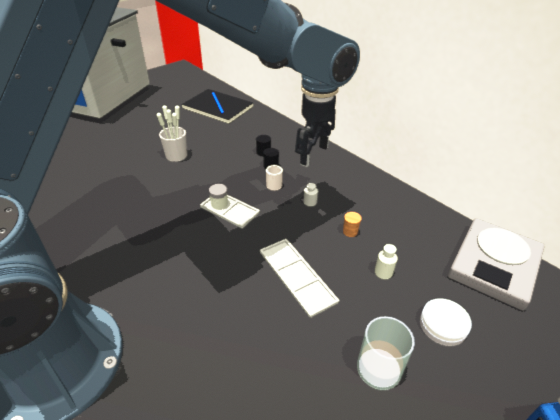

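The jar stands upright in tray2 at (219,198), and the weight is at (311,196) under the gripper. I descend onto the weight.

Emit:
{"api": "play_rows", "payload": {
  "increments": [
    [[0.8,1,25,0,0,0,1],[0,0,30,0,0,0,1],[0,0,25,0,0,0,1],[0,0,20,0,0,0,1],[0,0,15,0,0,0,1],[0,0,10,0,0,0,1],[0,0,0,0,0,0,0.3],[0,0,0,0,0,0,0],[0,0,0,0,0,0,-0.3],[0,0,0,0,0,0,-0.6],[0,0,0,0,0,0,-1],[0,0,0,0,0,0,-1],[0,0,0,0,0,0,-1],[0,0,0,0,0,0,-1]]
  ],
  "force": 50
}}

```text
clock: 11.9
tool_pos: [0.6811, 0.0152, 0.1836]
tcp_rot: [1.919, 2.486, 0.001]
force: [-2.4, 0.5, 6.1]
gripper_width: 0.0345
grip_force: 50.5
```

Run:
```python
from h import *
s=ctrl.get_state(); print(s["tool_pos"],s["gripper_width"],s["grip_force"])
print(go(.5043,.0964,s["tool_pos"][2]))
```

```text
[0.68110852 0.01518374 0.18356007] 0.03454214760076668 50.52162970416248
[ 123.4 -150.4   -0.2]
```

Emit:
{"api": "play_rows", "payload": {
  "increments": [
    [[0,0,-10,0,0,0,-1],[0,0,-20,0,0,0,-1],[0,0,-20,0,0,0,-1],[8,-10.4,0,0,0,0,-1],[18,-22,0,0,0,0,-1],[18,-22,0,0,0,0,-1],[18,-22,0,0,0,0,-1],[18,-22,0,0,0,0,-1],[18,-22,0,0,0,0,-1],[17,-20,0,0,0,0,-1],[8.4,-10,0,0,0,0,-1],[0,0,0,0,0,0,-1],[0,0,15,0,0,0,-1],[0,0,15,0,0,0,-1],[0,0,10,0,0,0,-1],[0,0,5,0,0,0,-1],[0,0,1,0,0,0,-1],[0,0,0,0,0,0,-1],[0,0,0,0,0,0,-1]]
  ]
}}

```text
clock: 13.8
tool_pos: [0.5045, 0.0963, 0.1866]
tcp_rot: [1.919, 2.486, 0.001]
force: [-0.1, -0.6, -3.2]
gripper_width: 0.0348
grip_force: 50.9
```

Run:
```python
from h import *
s=ctrl.get_state(); print(s["tool_pos"],s["force"],s["gripper_width"],s["grip_force"])
im=see("weight_mid"); cv2.imwrite("pics/w3.png",im["image"])
```

```text
[0.50450516 0.09634868 0.18656285] [-0.05879213 -0.6436097  -3.24262838] 0.03476315006776669 50.89897904894315
wrist weight_mid 0.8 [0.5034 0.0966 0.0339]
```

View pics/w3.png

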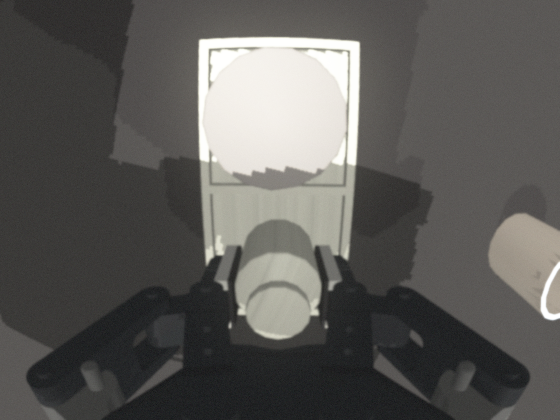

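The weight (280,285) is inside its compartment and the jar (275,120) is seated beside it. I release and go to the beaker, turning to tray3's yaw.

Emit:
{"api": "play_rows", "payload": {
  "increments": [
    [[0,0,0.8,0,0,0,-1],[0,0,0,0,0,0,-1],[0,0,0,0,0,0,-0.2],[0,0,0,0,0,0,0.3],[0,0,0,0,0,0,0.7],[0,0,0,0,0,0,1],[0,0,0,0,0,0,1],[0,0,0,0,0,0,1],[0,0,-20,0,0,0,1],[0,0,-30,0,0,0,1],[0,0,-40,0,0,0,1],[0,0,-30,0,0,0,1],[-1,30,0,0,0,0,1],[-1,31,0,0,0,0,1],[-1,31,0,0,0,0,1],[0,30,0,0,0,0,1],[0,30,0,0,0,0,1],[0,0,0,0,0,8.3,1],[0,0,0,0,0,8.3,1],[0,0,0,0,0,8.3,1]]
  ]
}}

```text
clock: 15.9
tool_pos: [0.6519, 0.1321, 0.305]
tcp_rot: [-2.416, -2.008, 0.001]
force: [-0.1, 0.4, 0.2]
gripper_width: 0.0856
grip_force: 0.0
```

Run:
```python
from h import *
see("beaker_mid");see("beaker_mid","side");see("weight_mid","side",1);see("tray3","side",1);see("tray3")
s=ctrl.get_state(); print(s["tool_pos"],s["gripper_width"],yaw())
print(go(.652,.1325,.183))
```

```text
wrist beaker_mid 0.82 [0.6516 0.1317 0.0301]
side beaker_mid 0.79 [0.6531 0.1332 0.0263]
side weight_mid 0.57 [0.5092 0.0939 0.0331]
side tray3 0.75 [ 4.789e-01 -1.508e-01 -4.000e-04]
wrist tray3 0.57 [ 0.4958  0.1269 -0.0011]
wrist tray3 0.38 [0.4878 0.1596 0.0301]
[0.65183417 0.13210911 0.30551374] 0.08570599370023861 -10.144226957924182
[4.000e-01 1.000e-01 1.225e+02]
```

Emit:
{"api": "play_rows", "payload": {
  "increments": [
    [[0.4,0,25,0,0,0,1],[0,0,30,0,0,0,1],[0,0,25,0,0,0,1],[0,0,20,0,0,0,1],[0,0,14,0,0,0,1],[0,0,8,0,0,0,1],[0,0,0,0,0,0,0.3],[0,0,0,0,0,0,0],[0,0,0,0,0,0,-0.3],[0,0,0,0,0,0,-0.6],[0,0,0,0,0,0,-1],[0,0,0,0,0,0,-1],[0,0,0,0,0,0,-1],[0,0,0,0,0,0,-1]]
  ],
  "force": 28
}}

```text
clock: 17.8
tool_pos: [0.6523, 0.1326, 0.1847]
tcp_rot: [2.409, 2.014, 0.003]
force: [0.0, 0.4, 5.7]
gripper_width: 0.0425
grip_force: 29.1
```

Run:
```python
from h import *
s=ctrl.get_state(); print(s["tool_pos"],s["gripper_width"],s["grip_force"])
print(go(.4788,-.1468,s["tool_pos"][2]))
```

```text
[0.65233285 0.13256801 0.18469721] 0.0425094394347766 29.129743818193674
[-305.7 -121.3   -0.4]
```

Emit:
{"api": "play_rows", "payload": {
  "increments": [
    [[0,0,-10,0,0,0,-1],[0,0,-30,0,0,0,-1],[0,0,-35,0,0,0,-1],[0,0,-20,0,0,0,-1],[-15,-6,0,0,0,0,-1],[-30,-12,0,0,0,0,-1],[-35,-14,0,0,0,0,-1],[-35,-14,0,0,0,0,-1],[-35,-14,0,0,0,0,-1],[-35,-14,0,0,0,0,-1],[-35,-14,0,0,0,0,-1],[-35,-13.3,0,0,0,0,-1],[-30.7,-12,0,0,0,0,-1],[-20,-8,0,0,0,0,-1],[0,0,15,0,0,0,-1],[0,0,30,0,0,0,-1],[0,0,25,0,0,0,-1],[0,0,14,0,0,0,-1],[0,0,7,0,0,0,-1],[0,0,0,0,0,0,-1]]
  ]
}}

```text
clock: 19.8
tool_pos: [0.4785, -0.1469, 0.1877]
tcp_rot: [-2.41, -2.015, 0.0]
force: [0.3, -0.3, -0.8]
gripper_width: 0.0426
grip_force: 28.7
```

Run:
```python
from h import *
s=ctrl.get_state(); print(s["tool_pos"],s["force"],s["gripper_width"],s["grip_force"])
see("tray3"); im=see("beaker_mid"); cv2.imwrite("pics/w4.png",im["image"])
```

```text
[ 0.47851616 -0.14689355  0.18767017] [ 0.30905496 -0.32756558 -0.83901331] 0.04260671535419691 28.701085187494755
wrist beaker_mid 0.8 [ 0.4813 -0.1437  0.0304]
```

View pics/w4.png

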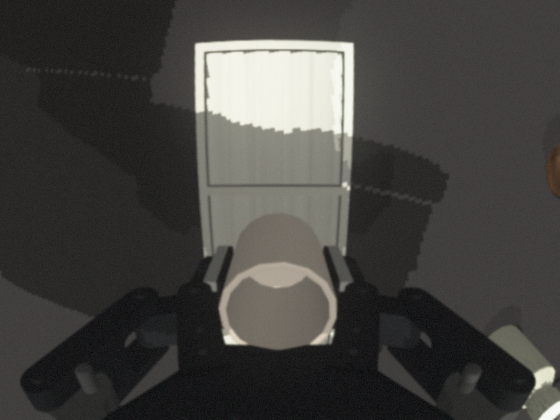

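The beaker (278,290) is inside the middle compartment, with the divider at row 187. I release and go to the stopper.

Emit:
{"api": "play_rows", "payload": {
  "increments": [
    [[0,0,0.5,0,0,0,-1],[0,0,0,0,0,0,-1],[0,0,0,0,0,0,-0.1],[0,0,0,0,0,0,0.3],[0,0,0,0,0,0,0.7],[0,0,0,0,0,0,1],[0,0,0,0,0,0,1],[0,0,0,0,0,0,1],[0,0,-20,0,0,0,1],[0,0,-30,0,0,0,1],[0,0,-40,0,0,0,1],[0,0,-30,0,0,0,1],[8.5,31.3,0,0,0,0,1],[8.5,31.3,0,0,0,0,1],[8.5,31.3,0,0,0,0,1],[8.5,31.3,0,0,0,0,1],[8.5,31.3,0,0,0,0,1],[8.5,31.3,0,0,0,0,1],[0,0,0,0,0,0,1]]
  ]
}}

```text
clock: 21.9
tool_pos: [0.6745, -0.1293, 0.3065]
tcp_rot: [2.409, 2.016, 0.001]
force: [-0.8, 0.1, -1.3]
gripper_width: 0.0851
grip_force: 0.0
```

Run:
```python
from h import *
see("stopper_mid",n=2);see("stopper_mid","side",2);see("beaker_mid","side",2);see("tray3","wrist",2)
s=ctrl.get_state(); print(s["tool_pos"],s["gripper_width"],yaw())
print(go(.6725,-.1305,.183))
```

```text
wrist stopper_mid 0.69 [ 0.674  -0.1297  0.0245]
side stopper_mid 0.58 [ 0.6804 -0.1317  0.0281]
side stopper_mid 0.42 [ 0.6106 -0.4309 -0.0022]
side beaker_mid 0.93 [ 0.4786 -0.1444  0.0293]
wrist tray3 0.7 [ 4.775e-01 -1.485e-01  2.000e-04]
[ 0.67178566 -0.13017717  0.3072772 ] 0.08584280473094442 -10.23370420507674
[ -0.2   0.8 124.3]
```

Emit:
{"api": "play_rows", "payload": {
  "increments": [
    [[0,1.2,25,0,0,0,1],[0,0,30,0,0,0,1],[0,0,25,0,0,0,1],[0,0,20,0,0,0,1],[0,0,15,0,0,0,1],[0,0,9,0,0,0,1],[0,0,0,0,0,0,0.3],[0,0,0,0,0,0,0],[0,0,0,0,0,0,-0.3],[0,0,0,0,0,0,-0.6],[0,0,0,0,0,0,-1],[0,0,0,0,0,0,-1],[0,0,0,0,0,0,-1],[0,0,0,0,0,0,-1]]
  ],
  "force": 25
}}

```text
clock: 23.7
tool_pos: [0.6737, -0.1303, 0.1842]
tcp_rot: [2.409, 2.014, 0.001]
force: [-1.5, -0.5, 6.2]
gripper_width: 0.039
grip_force: 24.8
```

Run:
```python
from h import *
s=ctrl.get_state(); print(s["tool_pos"],s["gripper_width"],s["grip_force"])
u=np.array([.177,.984]); c=np.array([.4783,-.147])
print(go(*(c+.068*u),s["tool_pos"][2]),c+.068*u,c-.068*u)
```

```text
[ 0.67369943 -0.13026166  0.18418847] 0.038996726651495256 24.80374371050857
[  16.9 -189.4   -0.3] [ 0.490336 -0.080088] [ 0.466264 -0.213912]
```

Emit:
{"api": "play_rows", "payload": {
  "increments": [
    [[0,0,-10,0,0,0,-1],[0,0,-30,0,0,0,-1],[0,0,-30,0,0,0,-1],[0,0,-10,0,0,0,-1],[2,-15,0,0,0,0,-1],[2,-25,0,0,0,0,-1],[2,-30,0,0,0,0,-1],[3,-30,0,0,0,0,-1],[3,-30,0,0,0,0,-1],[2.9,-29.4,0,0,0,0,-1],[2,-20,0,0,0,0,-1],[0,-10,0,0,0,0,-1],[0,0,0,0,0,0,-1],[0,0,25,0,0,0,-1],[0,0,25,0,0,0,-1],[0,0,15,0,0,0,-1],[0,0,8,0,0,0,-1],[0,0,3,0,0,0,-1],[0,0,0,0,0,0,-1]]
  ]
}}

```text
clock: 25.6
tool_pos: [0.4906, -0.0802, 0.1874]
tcp_rot: [2.41, 2.015, 0.0]
force: [-1.3, -1.4, 0.1]
gripper_width: 0.0387
grip_force: 25.1
```

Run:
```python
from h import *
s=ctrl.get_state(); print(s["tool_pos"],s["force"],s["gripper_width"],s["grip_force"])
im=see("stopper_mid"); cv2.imwrite("pics/w5.png",im["image"])
```

```text
[ 0.49059798 -0.08016518  0.18738121] [-1.32698596 -1.36744702  0.06278211] 0.03870387050621951 25.12077182647772
wrist stopper_mid 0.82 [ 0.4918 -0.0794  0.0246]
```

View pics/w5.png

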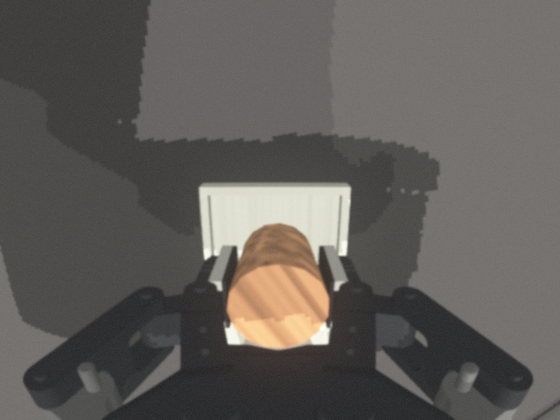

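The stopper (278,285) is inside the end compartment. I release it and go to the bottle.

Emit:
{"api": "play_rows", "payload": {
  "increments": [
    [[0,0,0.4,0,0,0,-1],[0,0,0,0,0,0,-1],[0,0,0,0,0,0,-0.1],[0,0,0,0,0,0,0.3],[0,0,0,0,0,0,0.7],[0,0,0,0,0,0,1],[0,0,0,0,0,0,1],[0,0,0,0,0,0,1],[0,0,-20,0,0,0,1],[0,0,-30,0,0,0,1],[0,0,-40,0,0,0,1],[0,0,-30,0,0,0,1],[-22.7,24.8,0,0,0,0,1],[-22.7,24.8,0,0,0,0,1],[-22.7,24.8,0,0,0,0,1],[-22.7,24.8,0,0,0,0,1],[-22.7,24.8,0,0,0,0,1],[-22.7,24.8,0,0,0,0,1],[-22.7,24.8,0,0,0,0,1],[0,0,0,0,0,0,1]]
  ]
}}

```text
clock: 27.7
tool_pos: [0.6337, -0.2698, 0.3061]
tcp_rot: [2.411, 2.012, 0.0]
force: [-0.6, 0.2, -0.5]
gripper_width: 0.0851
grip_force: 0.0
```

Run:
```python
from h import *
see("bottle_mid",n=2);see("bottle_mid","side",2);see("stopper_mid","side",2)
s=ctrl.get_state(); print(s["tool_pos"],s["gripper_width"],yaw())
print(go(.633,-.2675,.183))
```

```text
wrist bottle_mid 0.68 [ 0.6301 -0.2619  0.0418]
side bottle_mid 0.96 [ 0.6333 -0.2704  0.0379]
side stopper_mid 0.58 [ 0.4932 -0.0807  0.0351]
[ 0.63242307 -0.26634201  0.30674603] 0.08534471745302472 -10.17072331339771
[ -1.1   0.8 123.7]
```

Emit:
{"api": "play_rows", "payload": {
  "increments": [
    [[-0.6,0.2,25,0,0,0,1],[0,0,30,0,0,0,1],[0,0,25,0,0,0,1],[0,0,20,0,0,0,1],[0,0,12,0,0,0,1],[0,0,6,0,0,0,1],[0,0,0,0,0,0,0.3],[0,0,0,0,0,0,0],[0,0,0,0,0,0,-0.3],[0,0,0,0,0,0,-0.6],[0,0,0,0,0,0,-1],[0,0,0,0,0,0,-1],[0,0,0,0,0,0,-1],[0,0,0,0,0,0,-1]]
  ],
  "force": 28
}}

```text
clock: 29.4
tool_pos: [0.6331, -0.2679, 0.1897]
tcp_rot: [2.409, 2.014, 0.001]
force: [-1.9, 1.5, 5.4]
gripper_width: 0.0392
grip_force: 28.7
```

Run:
```python
from h import *
s=ctrl.get_state(); print(s["tool_pos"],s["gripper_width"],s["grip_force"])
print(go(.4663,-.2139,s["tool_pos"][2]))
```

```text
[ 0.63306878 -0.26789607  0.18973697] 0.03918710128797301 28.707050800148863
[  23.6 -173.7   -0.3]
```

Emit:
{"api": "play_rows", "payload": {
  "increments": [
    [[0,0,-10,0,0,0,-1],[0,0,-30,0,0,0,-1],[0,0,-30,0,0,0,-1],[0,0,-10,0,0,0,-1],[2,-13.7,0,0,0,0,-1],[3,-25,0,0,0,0,-1],[4,-28,0,0,0,0,-1],[4,-28,0,0,0,0,-1],[4,-28,0,0,0,0,-1],[3.6,-25,0,0,0,0,-1],[2,-17,0,0,0,0,-1],[1,-9,0,0,0,0,-1],[0,0,0,0,0,0,-1],[0,0,25,0,0,0,-1],[0,0,25,0,0,0,-1],[0,0,15,0,0,0,-1],[0,0,8,0,0,0,-1],[0,0,3,0,0,0,-1],[0,0,0,0,0,0,-1]]
  ]
}}

```text
clock: 31.3
tool_pos: [0.4666, -0.214, 0.1931]
tcp_rot: [2.41, 2.015, 0.0]
force: [-0.1, 1.0, 0.2]
gripper_width: 0.0391
grip_force: 28.7
```

Run:
```python
from h import *
s=ctrl.get_state(); print(s["tool_pos"],s["force"],s["gripper_width"],s["grip_force"])
im=see("bottle_mid"); cv2.imwrite("pics/w6.png",im["image"])
```

```text
[ 0.46657305 -0.21396113  0.19307881] [-0.10073323  0.96578406  0.19092594] 0.03910797315983015 28.706670912215486
wrist bottle_mid 0.87 [ 0.4641 -0.2087  0.0444]
```

View pics/w6.png

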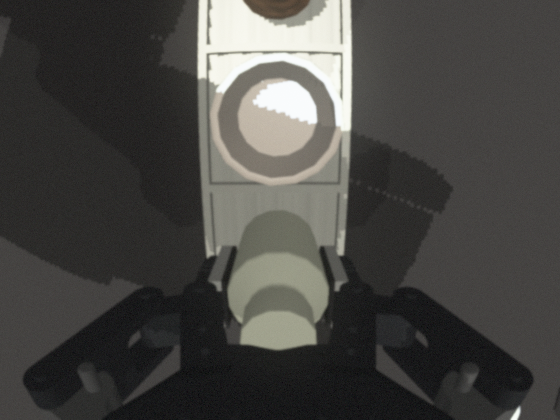

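The bottle (280,290) is in the last compartment, with the beaker (277,120) and the stopper beyond it. I release and retreat.

Emit:
{"api": "play_rows", "payload": {
  "increments": [
    [[0,0,0.5,0,0,0,-1],[0,0,0,0,0,0,-1],[0,0,0,0,0,0,-0.1],[0,0,0,0,0,0,0.3],[0,0,0,0,0,0,0.7],[0,0,0,0,0,0,1],[0,0,0,0,0,0,1],[0,0,0,0,0,0,1],[0,0,-20,0,0,0,1],[0,0,-30,0,0,0,1],[0,0,-40,0,0,0,1],[0,0,-40,0,0,0,1],[0,0,-40,0,0,0,1],[0,-30,0,0,0,0,1],[0,-30,0,0,0,0,1],[0,-30,0,0,0,0,1],[0,-30,0,0,0,0,1],[0,0,0,0,0,0,1],[0,0,0,0,0,0,1]]
  ]
}}

```text
clock: 33.3
tool_pos: [0.3479, -0.1926, 0.3624]
tcp_rot: [2.41, 2.014, 0.001]
force: [1.5, 0.3, 0.5]
gripper_width: 0.0852
grip_force: 0.0
```

Run:
```python
from h import *
for t in ["jar_mid","weight_mid","beaker_mid","bottle_mid","stopper_mid","big_beaker","pipette_pot","dishes"]: im=see(t,"top",3)
side=ctrl.get_image("side")["image"]
a=cv2.resize(im["image"][200:300,190:480],(800,276)); b=cv2.resize(side[120:330,150:450],(460,322))
b=cv2.copyMakeBorder(b,0,0,0,340,cv2.BORDER_CONSTANT)
cv2.imwrite("pics/fin.png",np.vstack([a,b]))
```

```text
top jar_mid 0.78 [0.7341 0.2829 0.0264]
top jar_mid 0.73 [0.4851 0.1606 0.0272]
top jar_mid 0.67 [0.7053 0.2069 0.0268]
top weight_mid 0.6 [0.5107 0.0963 0.0296]
top beaker_mid 0.79 [ 0.4802 -0.1418  0.0337]
top bottle_mid 0.55 [ 0.4696 -0.2133  0.0474]
top stopper_mid 0.56 [ 0.4896 -0.081   0.0323]
top big_beaker 0.59 [ 0.4418 -0.3976  0.0017]
top pipette_pot 0.56 [5.219e-01 4.429e-01 5.000e-04]
top dishes 0.66 [ 0.6132 -0.4267  0.0012]
```

View pics/fin.png

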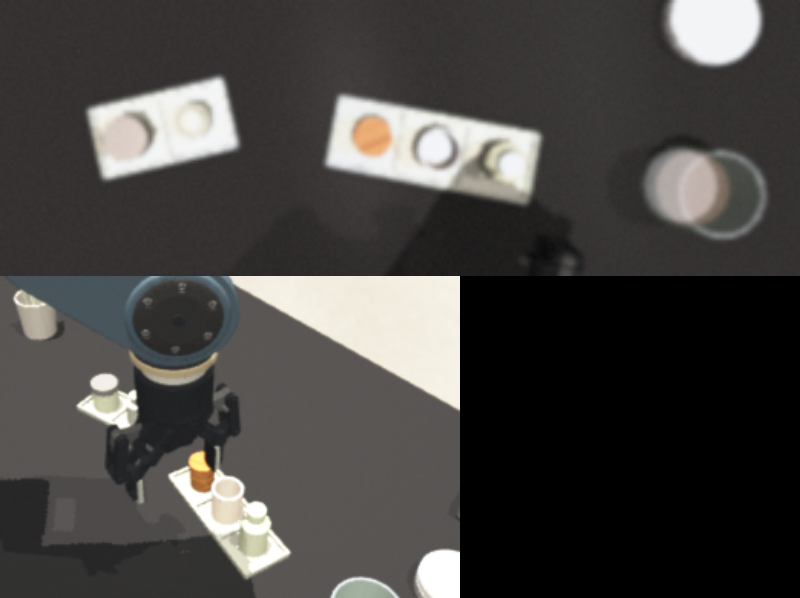

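All five parts stand upright in their compartments: the jar at (127,135), weight (192,118), stopper (372,135), beaker (436,145) and bottle (505,162). The bystanders have not moved.

```bash
python3 -c "from cell import ctrl; print(ctrl.finish_job())"
```

```text
the job is handed in; nothing more can be done
None
```

Both kits are made up and the job is handed in: the jar and weight are in tray2, and the stopper, beaker (middle) and bottle are in tray3, all upright with the bystanders unmoved, in about 34 s of the 120 s allowed.

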